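# Put the griddle's crockery away

### The arm

A 7-joint arm with a two-finger parallel gripper is mounted at the origin on the work surface. World frame = base frame: x ahead of the robot, y to its left, z up, the work surface at z = 0. Lengths are in m, angles in rad, forces in N, time in s.
With the tool pointing down it reaches from about 0.425 to 0.925 m from the base axis. Payload 6.8 kg.
Tool frame: the origin (TCP) lies on the front face of the gripper's body, between the roots of the fingers; the fingertips stand 73 mm ahead of it and the grasp point (between the pads) lies 54 mm ahead of it (tcp_to_tips is the distance from the TCP to the fingertips, in m); z points along the fingers, x is the direction in which the jaws open and shut, and the axes are right-handed (so a half turn about z gives the same grasp; the last joint's range is limited). The gripper opens to 85 mm and grips with 20 to 120 N. Pads are 22 mm wide; open, the fingers measure 114 mm over their backs; the gripper's body (76 mm by 85 mm) begins 54 mm behind the grasp point. The pads swing forward as they close: fully open they stand 13 mm farther back than shut.
Start: joints at [1.071, 0.477, 0.022, 1.555, -0.011, 1.109, -0.083], TCP at [0.258, -0.624, 0.304] pointing down, gripper open.
Joint ranges: [-2.96, 2.96], [-0.34, 2.1], [-1.41, 1.46], [0.24, 2.44], [-1.37, 4.51], [0.17, 1.92], [-2.96, 2.96]. Speed limits (rad/s): [2.39, 2.39, 3.14, 3.14, 3.14, 3.14, 3.14].

### API

Orientations are given as a unit quaternion [w, x, y, z].
In Python, from station import get_obs, read_camera, hand_in, look_for, silhouettes, tcp_to_tips gives the robot as it stands. The module is installed in compiled form; this text tells all that it offers.
- The arm moves only by the tool apply_moves, never from a script. Its argument "moves" is a list of rows, each a list of 3 entries, a list of its own where there are three numbers: the shift along the tool's x, y, z in units of 25 mm (1.0 is 25 mm), then the turn, a rotation vector about the tool's x, y, z in units of 10 degrees (1.0 is 10 degrees), then the gripper's target within -1 to 1 (fully open at 1, half-way at 0, shut at -1). In form: [[[dx, dy, dz], [rx, ry, rz], jaw], ...]. A call has 1 to 20 rows; each row is the pose to reach, as a shift and turn from the pose commanded when the call began, along the tool's axes at that moment; what a row does not reach only later rows make up. A row lasts 1/8 s, in which the tool goes at most 62.5 mm and 10.7 degrees, less where a joint would pass 70% of its speed; a pose out of reach is approached as far as the arm can. A call with a gripper value outside its range is refused whole. The fingers move at their own pace and stop on an object; "force" is the grip in N (left out, the last holds). Time passes only in rows, so rows that repeat a pose let the fingers close. It gives the time, the measured TCP pose, the force and the opening at its end, in the units of the state.
- get_obs(): the state, without advancing time (a new reading comes with each control period).
- read_camera(name): name is "scene" or "side" or "wrist"; returns a dict with "color" (480x640x3 uint8, red, green, blue), "mtx" (3x3 intrinsics, pixels), "eye" and "rotation" of the camera in the world; the wrist camera has in their place "hand_eye" (4x4, takes a point from camera to tool coordinates, whose origin is the TCP and whose axes are the tool frame's). Camera axes: x right, y up, looking along -z (the intrinsics and any distortion apply to the point x, -y, -z); pixel columns grow to the right and rows downward; lengths in m; the calibration is good to about 2 mm. A picture is of the moment at which its call begins: read the wrist's pose just before it. There is no depth.
- hand_in(): hands the job in, once; it reports no verdict.
Trained networks look in the newest picture that a camera, given by its name, has taken for a name from the list of things; names that differ only in an ending like _2 or _b are one class to them, and where a whole thing is asked for, a point or a joint stands for the part that bears it (a point fixed in the world has none). Each returns a list of dicts, best first, with "conf" (0 to 1); they miss things now and then, are a little off and sometimes report something else, mostly with a low value. They report only what shows in the picture. A call takes as long as a camera call.
- look_for(camera, query): "pixel" ([row, column] in pixels, amid what is visible of it).
- silhouettes(camera, query): "mask" (480x640 bool, what is visible of it) and "pixel" ([row, column] in pixels, amid what is visible of it).
The state is a dict: "t": time; "q": joint angles; "joint_vel": joint speeds; "joint_torque": joint torques, N m; "eef_pos": TCP position; "tool_rot": TCP orientation; "contact_force": force on the tool from outside, world axes, zero at the start; "torque": the same for the moment, N m; "gripper_width": opening from 0.0 (shut) to 1.0 (fully open).
Only numpy, scipy, OpenCV 4.12 (cv2) and the standard library are available. Lean on these libraries where they do the work, as an engineer would, in place of code of your own. Each camera call takes 0.05 s, during which the arm holds its last target.

### The job

Clear the griddle counter after service: stand the largest white bowl in the middle of the plate, nest the middle-sized bowl upright in it and the smallest in that one; stand the steel tub in the middle of the wooden board and put its lid on properly. Set each thing down gently without dropping it, and leave the bottle, the shaker and the turner alone.

Things in the scene. Friction and masses are not known exactly. Their poses are not given: they have to be found in the camera images.
- large_bowl_mid (a point): Largest of three round white ceramic bowls, 66 mm across, 34 mm tall. Foot 48 mm across, 8 mm tall, widening to 66 mm at 16 mm up, then upright to the rim. Mouth 59 mm across inside, 14 mm deep: inner floor 20 mm above the underside. This point: its centre, 17 mm above the underside; z up its axis
- medium_bowl_mid (a point): Middle-sized of three round white ceramic bowls, 50 mm across, 34 mm tall. Foot 36 mm across, 8 mm tall, widening to 50 mm at 16 mm up, then upright to the rim. Mouth 43 mm across inside, 14 mm deep: inner floor 20 mm above the underside. Stands loosely in the largest bowl, foot on its inner floor, 20 mm proud of its rim. This point: its centre, 17 mm above the underside; z up its axis
- small_bowl_mid (a point): Smallest of three round white ceramic bowls, 34 mm across, 34 mm tall. Foot 23 mm across, 8 mm tall, widening to 34 mm at 16 mm up, then upright to the rim. Mouth 27 mm across inside, 14 mm deep: inner floor 20 mm above the underside. Stands loosely in the middle-sized bowl, foot on its inner floor, 20 mm proud of its rim. This point: its centre, 17 mm above the underside; z up its axis
- tub_mid (a point): straight round steel tub, open on top, 56 mm across and 50 mm tall, wall 3 mm (mouth 50 mm across inside). This point is its centre, 25 mm above its underside; z is up its axis
- lid_knob (a point): The tub's round steel lid, right way up, 34 mm tall: disc 62 mm across, 4 mm thick; under it a plug 42 mm across, 6 mm deep (edge tapered to 36 mm) that enters the tub's mouth; on top a black upright cylindrical knob, 18 mm across, 24 mm tall. This point: the knob's centre, 22 mm above the plug's bottom, 12 mm above the disc's top, 16 mm above the tub's rim when the lid is on; z up its axis
- plate: white ceramic plate, 156 mm across, fixed to the counter; flat inside about 100 mm across, 6 mm above its underside; rim 12 mm tall. Origin: centre of its underside
- board: square wooden board 130 x 130 mm, 16 mm thick, fixed to the counter. Origin: centre of its underside; x and y along its edges
- sauce_bottle: amber glass sauce bottle standing upright, 56 mm across, 150 mm tall; a bystander. Origin: centre of its underside
- shaker: aluminium shaker standing upright, 42 mm across, 64 mm tall, closed rounded top; a bystander. Origin: centre of its underside
- turner: griddle turner (spatula) lying flat, 240 mm long, black handle, steel blade; a bystander. x runs along it from handle to blade; the origin lies under it about half-way along

How it is judged:
At the end, for the whole second after the job is handed in: All upright (tilt under 0.12 rad), at rest, seated within 4 mm of height: largest bowl within 15 mm of the plate's middle; middle-sized bowl in it and smallest in that, each within 10 mm of centre; tub within 15 mm of the board's middle; lid on the tub, within 8 mm of centre (horizontal distance between large_bowl_mid and plate below 0.015 m and z of large_bowl_mid in the frame of plate between 0.019 and 0.027 m and angle between each of large_bowl_mid, medium_bowl_mid, small_bowl_mid, tub_mid, lid_knob's own z axis and vertical below 0.12 rad and horizontal distance between medium_bowl_mid and large_bowl_mid below 0.01 m and z of medium_bowl_mid in the frame of large_bowl_mid between 0.016 and 0.024 m and horizontal distance between small_bowl_mid and medium_bowl_mid below 0.01 m and z of small_bowl_mid in the frame of medium_bowl_mid between 0.016 and 0.024 m and horizontal distance between tub_mid and board below 0.015 m and z of tub_mid in the frame of board between 0.037 and 0.045 m and horizontal distance between lid_knob and tub_mid below 0.008 m and z of lid_knob in the frame of tub_mid between 0.037 and 0.045 m and linear speed of each of large_bowl, medium_bowl, small_bowl, tub, lid below 0.02 m/s); the robot touches nothing.
It fails at once if the sauce bottle is moved more than 20 mm (distance of sauce_bottle from where it was at the start of the episode above 0.02 m).
It fails at once if the shaker is moved more than 20 mm (distance of shaker from where it was at the start of the episode above 0.02 m).
It fails at once if the turner is moved more than 20 mm (distance of turner from where it was at the start of the episode above 0.02 m).
It fails at once if the bottle or the shaker is knocked over (angle between any of sauce_bottle, shaker's own z axis and vertical above 0.35 rad).
It fails at once if a bowl, the tub or the lid is dropped or flung (faster than 0.7 m/s, as after a fall of 25 mm, while out of the fingers) ((linear speed of large_bowl above 0.7 m/s and contact force between the fingers and large_bowl below 0.05 N) or (linear speed of medium_bowl above 0.7 m/s and contact force between the fingers and medium_bowl below 0.05 N) or (linear speed of small_bowl above 0.7 m/s and contact force between the fingers and small_bowl below 0.05 N) or (linear speed of tub above 0.7 m/s and contact force between the fingers and tub below 0.05 N) or (linear speed of lid above 0.7 m/s and contact force between the fingers and lid below 0.05 N)).
It also fails if it takes over 106 s, if anything falls off the work surface, if the arm or the gripper's body presses on something with over 40 N, if the wrist force passes 120 N, or if a joint passes its speed limit or range.

## Working session

There is one attempt and no reset: what is moved stays moved. The work goes in short steps, Python scripts to look and compute and a tool call to move; the robot and the scene stay as the last step left them, time stands still between calls to the robot, and variables do not carry over. Pictures are saved under pics/ and viewed, and the job is handed in when it is done.

Besides the shell and the picture viewer there is one more tool, called after "Emit:" by a JSON object that holds its "method" and its "body", one argument or row to a line. apply_moves: Moves the arm, as the interface text tells. Its arguments: {"type":"object","properties":{"moves":{"type":"array"},"force":{"type":"number"}},"required":["moves"]}

```bash
mkdir -p pics
cat > h.py <<'E'
import numpy as np, cv2
from station import *
def snap(n,f):
    c=read_camera(n); cv2.imwrite('pics/'+f,c['color'][:,:,::-1]); return c
E
python3 - <<'E'
from h import *
for n in ['scene','side','wrist']:
    c=snap(n,n+'0.png'); print(n,{k:(np.round(v,4).tolist() if k!='color' else 0) for k,v in c.items()})
o=get_obs(); print(o, tcp_to_tips)
E
```

```text
scene {'color': 0, 'mtx': [[589.8346, 0.0, 328.3725], [0.0, 589.8346, 234.6064], [0.0, 0.0, 1.0]], 'eye': [1.335, 0.3813, 0.7478], 'rotation': [0.4862, 0.2314, 0.3725, 0.7559]}
side {'color': 0, 'mtx': [[484.8449, 0.0, 325.2754], [0.0, 484.8449, 240.1047], [0.0, 0.0, 1.0]], 'eye': [0.1982, 0.5203, 0.6964], 'rotation': [-0.2484, -0.1033, 0.3441, 0.8996]}
wrist {'color': 0, 'mtx': [[401.5668, 0.0, 320.7918], [0.0, 401.5668, 240.0531], [0.0, 0.0, 1.0]], 'hand_eye': [[1.0, 0.0002, -0.0001, 0.001], [0.0002, -0.9511, -0.3089, -0.0793], [-0.0002, 0.3089, -0.9511, -0.0692], [0.0, 0.0, 0.0, 1.0]]}
{'t': 0.15, 'q': array([ 1.07088058,  0.47764658,  0.0223632 ,  1.55620799, -0.01148632,
        1.10928352, -0.08307432]), 'joint_vel': array([-0.00140249, -0.00265761, -0.00052229, -0.00383222, -0.00010615,
       -0.00099588, -0.00106501]), 'joint_torque': array([ 2.43631323e-03, -5.96923256e+01,  1.60981581e+00, -2.81489664e+01,
        1.26333014e-02,  6.54370466e-03,  2.73844529e-05]), 'eef_pos': array([ 0.25761852, -0.62353194,  0.30313183]), 'tool_rot': array([-3.42698005e-04,  8.31233686e-01, -5.55922708e-01, -6.20099472e-04]), 'contact_force': array([0.15960664, 0.04882801, 0.45118965]), 'torque': array([-0.00021196,  0.03332511, -0.03006372]), 'gripper_width': 1.0030987990963245} 0.0726
```

View pics/scene0.png

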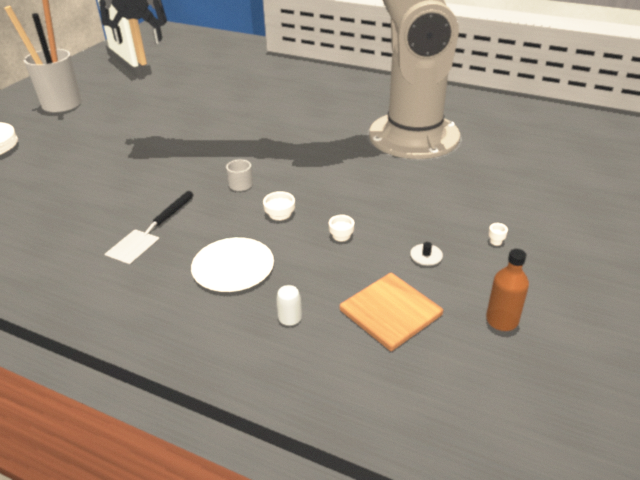

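View pics/side0.png

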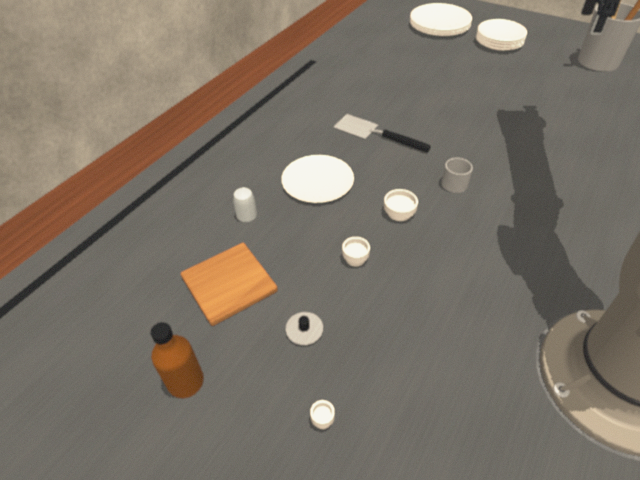

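View pics/wrist0.png

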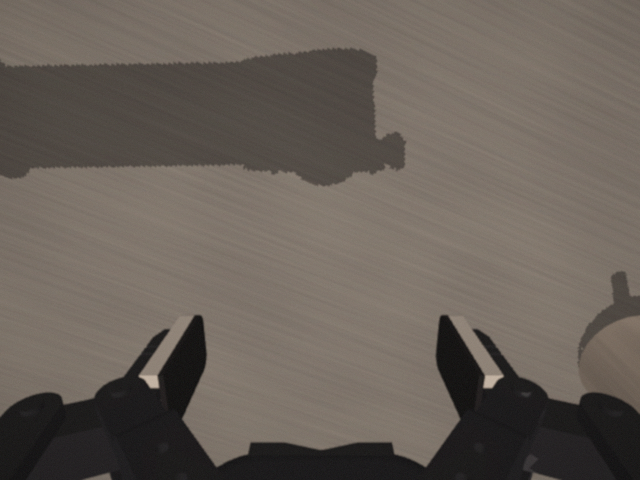

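```bash
cat >> h.py <<'E'
from scipy.spatial.transform import Rotation as R
from scipy.optimize import minimize
def qR(q): return R.from_quat([q[1],q[2],q[3],q[0]]).as_matrix()
def cam(c,o=None):
    if 'eye' in c: return c['mtx'],qR(c['rotation']),np.array(c['eye'])
    T=c['hand_eye']; Rt=qR(o['tool_rot']); return c['mtx'],Rt@T[:3,:3],o['eef_pos']+Rt@T[:3,3]
def proj(P,C):
    K,Rc,e=C; p=(np.asarray(P)-e)@Rc; p=p*[1,-1,-1]; p=p@K.T; return p[:,:2]/p[:,2:]
def ray(px,C,z):  # px (u,v)
    K,Rc,e=C; d=np.linalg.inv(K)@[px[0],px[1],1]; d=Rc@(d*[1,-1,-1]); return e+d*(z-e[2])/d[2]
A=np.linspace(0,2*np.pi,48,endpoint=False)
def rings(L): return np.concatenate([np.c_[r*np.cos(A),r*np.sin(A),0*A+z] for r,z in L])
S=dict(large_bowl_mid=rings([(.024,0),(.024,.008),(.033,.016),(.033,.034)]),
 medium_bowl_mid=rings([(.018,0),(.018,.008),(.025,.016),(.025,.034)]),
 small_bowl_mid=rings([(.0115,0),(.0115,.008),(.017,.016),(.017,.034)]),
 tub_mid=rings([(.028,0),(.028,.05)]),
 lid_knob=rings([(.018,0),(.021,.004),(.031,.006),(.031,.01),(.009,.01),(.009,.034)]),
 plate=rings([(.05,0),(.078,.012)]), shaker=rings([(.021,0),(.021,.055),(.012,.064)]),
 sauce_bottle=rings([(.028,0),(.028,.09),(.012,.12),(.012,.15)]),
 board=np.array([[a*.065,b*.065,z] for a in(-1,1) for b in(-1,1) for z in(0,.016)]))
def model_mask(pts,C,lid=False):
    m=np.zeros((480,640),np.uint8)
    for P in ([pts[:192],pts[192:]] if lid else [pts]):
        h=cv2.convexHull(proj(P,C).astype(np.float32))
        cv2.fillConvexPoly(m,np.round(h*16).astype(np.int32),255,cv2.LINE_AA,4)
    return m/255.
def fit(name,obs,z=0,x0=None):
    """obs list of (mask,C)"""
    if x0 is None:
        m,C=obs[0]; r,c=np.nonzero(m); x0=ray((c.mean(),r.mean()),C,z+.015)[:2]
    x0=list(x0)+([0.3] if name=='board' else [])
    def f(x):
        P=S[name]
        if name=='board': P=P@R.from_euler('z',x[2]).as_matrix().T
        P=P+[x[0],x[1],z]
        s=0
        for m,C in obs: s+=np.abs(model_mask(P,C,name=='lid_knob')-m).sum()/m.sum()
        return s/len(obs)
    best=None
    for k in range(3):
        d=[.01,.004,.002][k]; n=len(x0)
        sim=np.array([x0]+[np.array(x0)+np.eye(n)[i]*(d if i<2 else d*20) for i in range(n)])
        r=minimize(f,x0,method='Nelder-Mead',options=dict(initial_simplex=sim,xatol=1e-4,fatol=1e-4)); x0=r.x
    return r.x,r.fun
E
python3 - <<'E'
from h import *
C={n:cam(read_camera(n)) for n in('scene','side')}
for nm in S:
    O=[]
    for n in C:
        s=silhouettes(n,nm)
        print(nm,n,[(round(d['conf'],2),np.round(d['pixel']).tolist(),int(d['mask'].sum())) for d in s[:3]])
        if s and s[0]['conf']>.3:
            O.append((s[0]['mask'],C[n]))
    if O:
        print('   both',*[np.round(v,4) for v in fit(nm,O)],'| single',*[np.round(v,4) for o in O for v in fit(nm,[o])])
E
```

```text
large_bowl_mid scene [(0.61, [204.0, 278.0], 649)]
large_bowl_mid side [(0.97, [204.0, 403.0], 806)]
   both [ 0.4428 -0.1554] 0.1733 | single [ 0.442  -0.1584] 0.1913 [ 0.443  -0.1546] 0.1506
medium_bowl_mid scene [(0.78, [227.0, 339.0], 502)]
medium_bowl_mid side [(0.83, [250.0, 354.0], 648), (0.72, [285.0, 230.0], 4604)]
   both [ 0.461  -0.0027] 0.1433 | single [ 0.46   -0.0054] 0.1598 [ 0.4602 -0.0013] 0.1065
small_bowl_mid scene [(0.71, [234.0, 495.0], 301)]
small_bowl_mid side [(0.96, [416.0, 322.0], 576)]
   both [0.3543 0.2898] 0.1867 | single [0.3511 0.2872] 0.2325 [0.3542 0.2906] 0.0999
tub_mid scene [(0.7, [174.0, 239.0], 690)]
tub_mid side [(0.92, [177.0, 458.0], 861), (0.61, [362.0, 178.0], 2694), (0.52, [180.0, 317.0], 2708)]
   both [ 0.3786 -0.2951] 0.1175 | single [ 0.3777 -0.2968] 0.1173 [ 0.3781 -0.2912] 0.0981
lid_knob scene [(0.83, [251.0, 426.0], 542), (0.4, [205.0, 279.0], 691)]
lid_knob side [(0.82, [328.0, 306.0], 972)]
   both [0.4576 0.177 ] 0.1519 | single [0.4567 0.1747] 0.1782 [0.4578 0.1783] 0.1154
plate scene [(0.97, [265.0, 230.0], 3404)]
plate side [(0.75, [179.0, 318.0], 2590)]
   both [ 0.6368 -0.1535] 0.0659 | single [ 0.6367 -0.1543] 0.0402 [ 0.6372 -0.1527] 0.0867
shaker scene [(0.6, [305.0, 291.0], 844)]
shaker side [(0.55, [204.0, 247.0], 601)]
   both [0.709 0.007] 0.1849 | single [0.7066 0.0056] 0.1413 [0.7082 0.0076] 0.226
sauce_bottle scene [(0.71, [294.0, 508.0], 2383)]
sauce_bottle side [(0.95, [362.0, 178.0], 2680), (0.72, [203.0, 246.0], 616), (0.47, [203.0, 403.0], 862)]
   both [0.5668 0.346 ] 0.1108 | single [0.5635 0.3451] 0.113 [0.566 0.347] 0.091
board scene [(0.71, [310.0, 391.0], 4404), (0.62, [172.0, 239.0], 662)]
board side [(0.9, [286.0, 230.0], 4525)]
   both [0.6273 0.1648 1.1308] 0.0931 | single [0.6238 0.1628 1.1309] 0.088 [0.6284 0.1654 1.1185] 0.0885
```

```bash
cat >> h.py <<'E'
def go(x,y,z):
    o=get_obs(); d=np.array([x,y,z])-o['eef_pos']; Rt=qR(o['tool_rot'])
    print('t',round(o['t'],2),'pos',np.round(o['eef_pos'],4),'shift',np.round(Rt.T@d/.025,3),'F',np.round(o['contact_force'],1),'w',round(o['gripper_width'],3),'tz',np.round(Rt[:,2],4),'tx',np.round(Rt[:,0],3))
def wfit(nm,f,z=0,x0=None):
    o=get_obs(); c=snap('wrist',f); C=cam(c,o); s=silhouettes('wrist',nm)
    for d in s[:2]:
        print(nm,round(d['conf'],2),np.round(d['pixel']),int(d['mask'].sum()))
    if s: 
        r=fit(nm,[(s[0]['mask'],C)],z); print('wrist fit',np.round(r[0],4),round(r[1],3)); return r[0]
E
python3 - <<'E'
from h import *
go(.4425,-.155,.28)
E
```

```text
t 1.15 pos [ 0.2578 -0.6238  0.3039] shift [-14.511 -13.99    0.957] F [-0.1  0.   0.5] w 1.001 tz [ 0.  0. -1.] tx [ 0.382 -0.924  0.   ]
```

Emit:
{"method": "apply_moves", "body": {
  "moves": [
    [[-1.3,-1.25,0],[0,0,0],1],
    [[-3,-2.9,0],[0,0,0],1],
    [[-4.6,-4.4,0.2],[0,0,0],1],
    [[-6.2,-6,0.4],[0,0,0],1],
    [[-7.8,-7.5,0.5],[0,0,0],1],
    [[-9.4,-9,0.7],[0,0,0],1],
    [[-11,-10.6,0.8],[0,0,0],1],
    [[-12.5,-12,0.9],[0,0,0],1],
    [[-13.6,-13.1,0.95],[0,0,0],1],
    [[-14.3,-13.8,0.95],[0,0,0],1],
    [[-14.5,-14,0.95],[0,0,0],1],
    [[-14.5,-14,0.95],[0,0,0],1],
    [[-14.5,-14,0.95],[0,0,0],1]
  ],
  "force": 40
}}

```text
t: 2.78
eef_pos: [0.4424, -0.1565, 0.2801]
tool_rot: [0.0, 0.831, -0.557, 0.0]
contact_force: [0.7, -1.0, -0.5]
gripper_width: 0.999
```

Run:
```python
from h import *
wfit('large_bowl_mid','w1.png')
wfit('tub_mid','w1b.png')
go(.4425,-.155,.28)
```

```text
large_bowl_mid 0.8 [206. 320.] 5217
wrist fit [ 0.4446 -0.157 ] 0.05
tub_mid 0.9 [322. 423.] 2818
wrist fit [ 0.3799 -0.2931] 0.693
t 2.98 pos [ 0.4425 -0.156   0.2801] shift [-0.036 -0.013  0.005] F [0.2 0.4 0.6] w 1.003 tz [-1.e-04 -2.e-04 -1.e+00] tx [ 0.381 -0.925  0.   ]
```

View pics/w1.png

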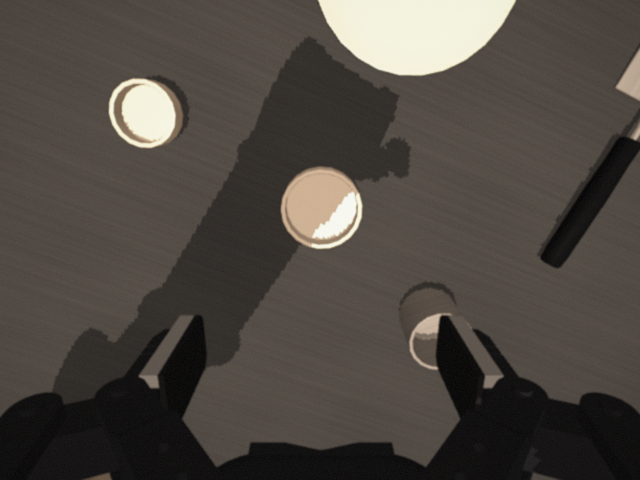

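Emit:
{"method": "apply_moves", "body": {
  "moves": [
    [[0.05,-0.07,1],[0,0,0],1],
    [[0.05,-0.07,2.8],[0,0,0],1],
    [[0.05,-0.07,4.6],[0,0,0],1],
    [[0.05,-0.07,6.2],[0,0,0],1],
    [[0.05,-0.07,7.2],[0,0,0],1],
    [[0.05,-0.07,7.7],[0,0,0],1],
    [[0.05,-0.07,7.9],[0,0,0],1],
    [[0.05,-0.07,7.9],[0,0,0],1],
    [[0.05,-0.07,7.9],[0,0,0],-0.2],
    [[0.05,-0.07,7.9],[0,0,0],-0.2],
    [[0.05,-0.07,7.9],[0,0,0],-0.2],
    [[0.05,-0.07,7.9],[0,0,0],-0.2]
  ],
  "force": 30
}}

```text
t: 4.47
eef_pos: [0.4454, -0.1558, 0.0838]
tool_rot: [-0.0, 0.831, -0.556, 0.001]
contact_force: [-0.8, 0.6, 7.2]
gripper_width: 0.75
```

Run:
```python
from h import *
snap('wrist','w2.png'); go(.4445,-.1565,.0825)
```

```text
t 4.53 pos [ 0.4454 -0.1558  0.0838] shift [0.012 0.045 0.053] F [-0.8  1.3  7.2] w 0.753 tz [ 1.5e-03 -7.0e-04 -1.0e+00] tx [ 0.382 -0.924  0.001]
```

View pics/w2.png

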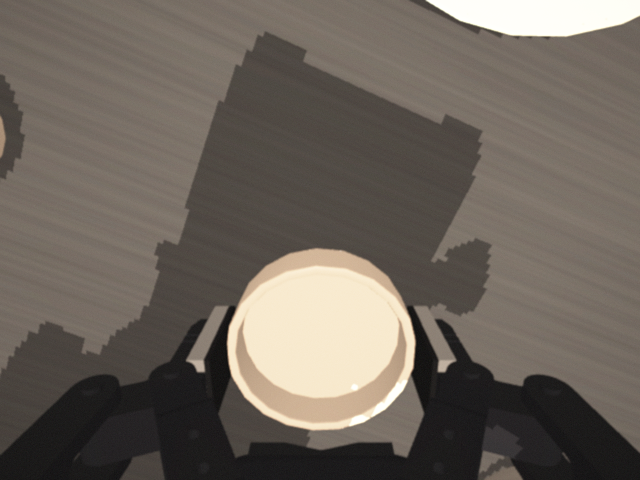

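Emit:
{"method": "apply_moves", "body": {
  "moves": [
    [[0,0,-0.3],[0,0,0],-0.2],
    [[0,0,-1],[0,0,0],-0.2],
    [[0,0,-2],[0,0,0],-0.2],
    [[0.3,-0.7,-2.8],[0,0,0],-0.2],
    [[0.8,-2,-3],[0,0,0],-0.2],
    [[1.3,-3.3,-3],[0,0,0],-0.2],
    [[1.8,-4.6,-3],[0,0,0],-0.2],
    [[2.3,-5.8,-3],[0,0,0],-0.2],
    [[2.7,-6.7,-3],[0,0,0],-0.2],
    [[2.85,-7.1,-3],[0,0,0],-0.2],
    [[2.85,-7.1,-3],[0,0,0],-0.2],
    [[2.85,-7.1,-3],[0,0,0],-0.2]
  ]
}}

```text
t: 6.02
eef_pos: [0.6349, -0.154, 0.1575]
tool_rot: [0.0, 0.831, -0.556, -0.001]
contact_force: [0.4, -0.7, -2.4]
gripper_width: 0.751
```

Run:
```python
from h import *
wfit('plate','w3.png'); go(.637,-.1535,.0905)
c=snap('side','s3.png');cv2.imwrite('pics/s3c.png',cv2.resize(c['color'][100:280,200:500,::-1],None,fx=2.6,fy=2.6))
```

```text
plate 0.63 [205. 319.] 39112
wrist fit [ 0.6375 -0.154 ] 0.465
t 6.12 pos [ 0.6352 -0.154   0.1577] shift [ 0.009 -0.077  2.687] F [ 0.8 -0.8 -1.2] w 0.749 tz [-9.e-04 -2.e-04 -1.e+00] tx [ 0.381 -0.924 -0.   ]
```

View pics/w3.png

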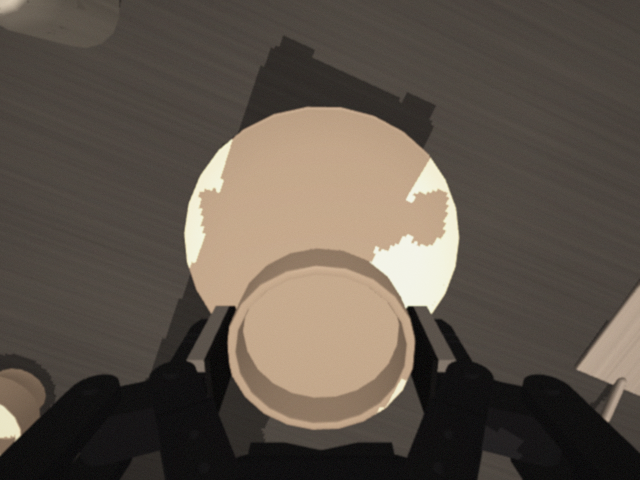

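View pics/s3c.png

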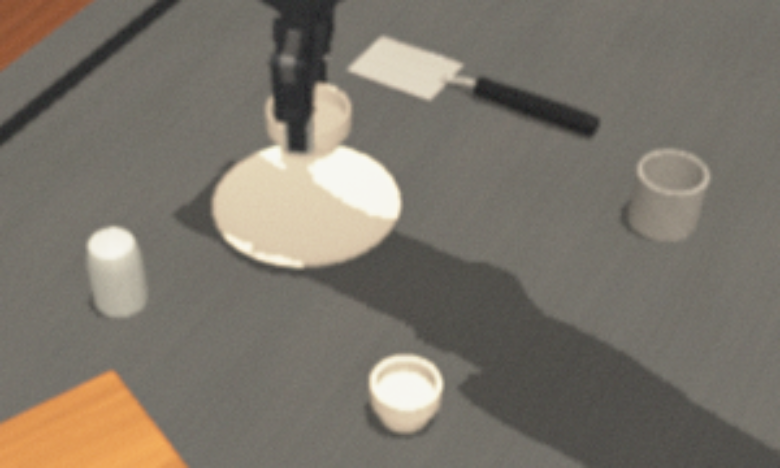

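Emit:
{"method": "apply_moves", "body": {
  "moves": [
    [[0,-0.08,0.8],[0,0,0],-0.2],
    [[0,-0.08,1.6],[0,0,0],-0.2],
    [[0,-0.08,2.2],[0,0,0],-0.2],
    [[0,-0.08,2.5],[0,0,0],-0.2],
    [[0,-0.08,2.65],[0,0,0],-0.2],
    [[0,-0.08,2.7],[0,0,0],-0.2],
    [[0,-0.08,2.7],[0,0,0],-0.2]
  ]
}}

```text
t: 7.05
eef_pos: [0.6384, -0.153, 0.0907]
tool_rot: [-0.0, 0.831, -0.556, 0.0]
contact_force: [0.4, -0.8, -2.4]
gripper_width: 0.754
```

Emit:
{"method": "apply_moves", "body": {
  "moves": [
    [[0,0,0.04],[0,0,0],-0.2],
    [[0,0,0.08],[0,0,0],-0.2],
    [[0,0,0.08],[0,0,0],-0.2]
  ]
}}

```text
t: 7.42
eef_pos: [0.6385, -0.1531, 0.0899]
tool_rot: [-0.0, 0.831, -0.556, 0.001]
contact_force: [-3.4, 1.2, 8.8]
gripper_width: 0.746
```

Seated. Release slowly and raise.

Emit:
{"method": "apply_moves", "body": {
  "moves": [
    [[0,0,0],[0,0,0],0.7],
    [[0,0,0],[0,0,0],1],
    [[0,0,0],[0,0,0],1],
    [[0,0,-0.5],[0,0,0],1],
    [[0,0,-1.5],[0,0,0],1],
    [[0,0,-3.5],[0,0,0],1],
    [[0,0,-5.5],[0,0,0],1],
    [[0,0,-7],[0,0,0],1],
    [[0,0,-7.5],[0,0,0],1],
    [[0,0,-7.5],[0,0,0],1],
    [[0,0,-7.5],[0,0,0],1]
  ]
}}

```text
t: 8.8
eef_pos: [0.6372, -0.1529, 0.2738]
tool_rot: [0.001, 0.831, -0.556, -0.001]
contact_force: [0.2, 0.1, -0.6]
gripper_width: 1.0
```

Run:
```python
from h import *
wfit('large_bowl_mid','w4.png',z=.006);wfit('plate','w4.png'); wfit('shaker','w4.png'); go(.461,-.002,.27)
```

```text
large_bowl_mid 0.58 [213. 321.] 5631
wrist fit [ 0.6378 -0.1543] 0.042
plate 0.72 [170. 314.] 20221
wrist fit [ 0.6373 -0.154 ] 0.318
shaker 0.65 [ 37. 148.] 4626
wrist fit [0.7107 0.0041] 0.133
t 9.1 pos [ 0.6378 -0.153   0.2749] shift [-8.282  4.231  0.205] F [ 1.3 -0.7  0.1] w 1.0 tz [-1.2e-03  3.0e-04 -1.0e+00] tx [ 0.382 -0.924 -0.001]
```

View pics/w4.png

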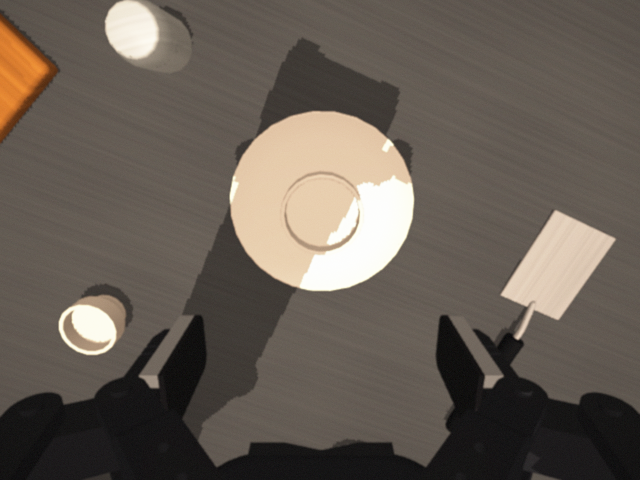

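Emit:
{"method": "apply_moves", "body": {
  "moves": [
    [[-1,0.5,0],[0,0,0],1],
    [[-2.7,1.4,0],[0,0,0],1],
    [[-4.4,2.2,0.1],[0,0,0],1],
    [[-6,3.1,0.2],[0,0,0],1],
    [[-7.4,3.8,0.2],[0,0,0],1],
    [[-8.1,4.1,0.2],[0,0,0],1],
    [[-8.3,4.25,0.2],[0,0,0],1],
    [[-8.3,4.25,0.2],[0,0,0],1],
    [[-8.3,4.25,0.2],[0,0,0],1]
  ]
}}

```text
t: 10.22
eef_pos: [0.4615, -0.0026, 0.2707]
tool_rot: [-0.0, 0.831, -0.557, 0.0]
contact_force: [-0.1, 0.6, -0.3]
gripper_width: 0.998
```

Run:
```python
from h import *
p=wfit('medium_bowl_mid','w5.png'); go(p[0],p[1],.088)
```

```text
medium_bowl_mid 0.94 [213. 321.] 3157
wrist fit [ 0.4618 -0.0039] 0.08
t 10.32 pos [ 0.4612 -0.0024  0.2706] shift [6.300e-02 3.000e-03 7.303e+00] F [-0.4 -0.6  0.1] w 1.002 tz [ 1.e-04  1.e-04 -1.e+00] tx [ 0.381 -0.925 -0.   ]
```

Emit:
{"method": "apply_moves", "body": {
  "moves": [
    [[0.06,0,1],[0,0,0],1],
    [[0.06,0,2.8],[0,0,0],1],
    [[0.06,0,4.6],[0,0,0],1],
    [[0.06,0,6],[0,0,0],1],
    [[0.06,0,6.8],[0,0,0],0.7],
    [[0.06,0,7.2],[0,0,0],0.7],
    [[0.06,0,7.28],[0,0,0],0.7],
    [[0.06,0,7.28],[0,0,0],0.7],
    [[0.06,0,7.28],[0,0,0],-0.4],
    [[0.06,0,7.28],[0,0,0],-0.4],
    [[0.06,0,7.28],[0,0,0],-0.4],
    [[0.06,0,7.28],[0,0,0],-0.4]
  ],
  "force": 30
}}

```text
t: 11.82
eef_pos: [0.4617, -0.0032, 0.0897]
tool_rot: [-0.0, 0.831, -0.556, 0.001]
contact_force: [-2.5, 0.0, 7.9]
gripper_width: 0.581
```

Run:
```python
from h import *
snap('wrist','w6.png'); go(.638,-.154,.16)
```

```text
t 11.88 pos [ 0.4617 -0.0032  0.0897] shift [ 8.27  -4.22  -2.798] F [-1.4  0.2  8.2] w 0.578 tz [ 1.6e-03 -2.0e-04 -1.0e+00] tx [ 0.382 -0.924  0.001]
```

View pics/w6.png

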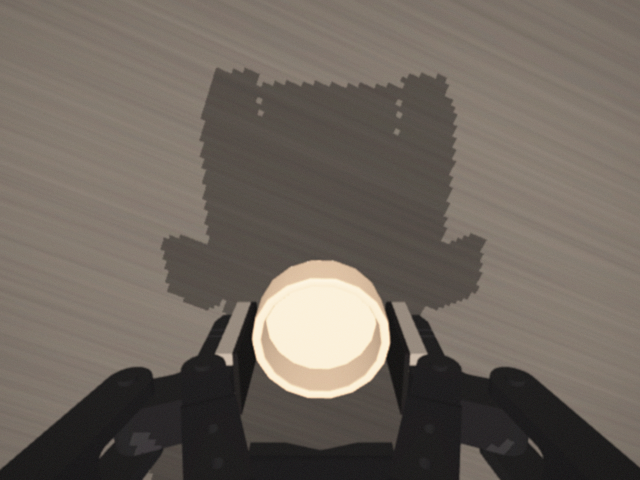

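Emit:
{"method": "apply_moves", "body": {
  "moves": [
    [[0,0,-0.3],[0,0,0],-0.4],
    [[0,0,-1],[0,0,0],-0.4],
    [[0.3,-0.1,-2],[0,0,0],-0.4],
    [[1.3,-0.7,-3],[0,0,0],-0.4],
    [[2.8,-1.4,-3.6],[0,0,0],-0.4],
    [[4.2,-2.1,-3.6],[0,0,0],-0.4],
    [[5.6,-2.8,-3.6],[0,0,0],-0.4],
    [[6.9,-3.5,-3.6],[0,0,0],-0.4],
    [[7.8,-4,-3.6],[0,0,0],-0.4],
    [[8.25,-4.2,-3.4],[0,0,0],-0.4],
    [[8.27,-4.22,-3.2],[0,0,0],-0.4],
    [[8.27,-4.22,-3],[0,0,0],-0.4],
    [[8.27,-4.22,-3],[0,0,0],-0.4]
  ]
}}

```text
t: 13.5
eef_pos: [0.6367, -0.1529, 0.163]
tool_rot: [0.0, 0.832, -0.555, -0.001]
contact_force: [-0.1, 0.2, -0.4]
gripper_width: 0.575
```

Run:
```python
from h import *
go(.638,-.154,.1165)
snap('wrist','w7.png')
```

```text
t 13.5 pos [ 0.6367 -0.1529  0.163 ] shift [ 0.061 -0.034  1.861] F [-0.1  0.2 -0.4] w 0.575 tz [-1.7e-03  6.0e-04 -1.0e+00] tx [ 0.383 -0.924 -0.001]
```

View pics/w7.png

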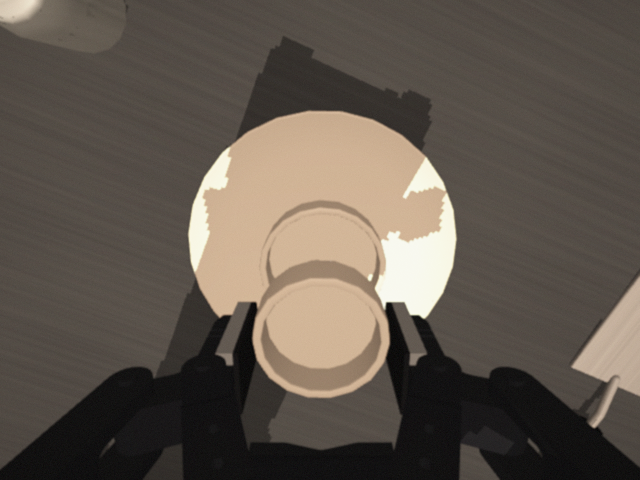

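Emit:
{"method": "apply_moves", "body": {
  "moves": [
    [[0.05,-0.03,0.5],[0,0,0],-0.4],
    [[0.05,-0.03,1.1],[0,0,0],-0.4],
    [[0.05,-0.03,1.5],[0,0,0],-0.4],
    [[0.05,-0.03,1.7],[0,0,0],-0.4],
    [[0.05,-0.03,1.8],[0,0,0],-0.4],
    [[0.05,-0.03,1.86],[0,0,0],-0.4],
    [[0.05,-0.03,1.86],[0,0,0],-0.4],
    [[0.05,-0.03,1.86],[0,0,0],-0.4]
  ]
}}

```text
t: 14.55
eef_pos: [0.639, -0.1549, 0.1175]
tool_rot: [-0.0, 0.831, -0.556, 0.0]
contact_force: [0.2, 0.1, -1.7]
gripper_width: 0.576
```

Emit:
{"method": "apply_moves", "body": {
  "moves": [
    [[-0.03,0,0.04],[0,0,0],-0.4],
    [[-0.03,0,0.08],[0,0,0],-0.4],
    [[-0.03,0,0.1],[0,0,0],-0.4],
    [[-0.03,0,0.1],[0,0,0],-0.4]
  ]
}}

```text
t: 15.05
eef_pos: [0.6386, -0.1541, 0.1159]
tool_rot: [0.0, 0.831, -0.556, 0.0]
contact_force: [-3.3, 0.2, 8.3]
gripper_width: 0.576
```

Emit:
{"method": "apply_moves", "body": {
  "moves": [
    [[0,0,0],[0,0,0],0.4],
    [[0,0,0],[0,0,0],0.9],
    [[0,0,0],[0,0,0],1],
    [[0,0,-0.5],[0,0,0],1],
    [[0,0,-1.5],[0,0,0],1],
    [[0,0,-3.5],[0,0,0],1],
    [[0,0,-5],[0,0,0],1],
    [[0,0,-6],[0,0,0],1],
    [[0,0,-6.4],[0,0,0],1],
    [[0,0,-6.4],[0,0,0],1],
    [[0,0,-6.4],[0,0,0],1]
  ]
}}

```text
t: 16.42
eef_pos: [0.6379, -0.1541, 0.2733]
tool_rot: [0.0, 0.831, -0.556, -0.001]
contact_force: [-0.7, 0.6, -1.2]
gripper_width: 1.002
```

Run:
```python
from h import *
wfit('medium_bowl_mid','w8.png',z=.026);wfit('large_bowl_mid','w8.png',z=.006); go(.355,.289,.27)
c=read_camera('side');cv2.imwrite('pics/s8c.png',cv2.resize(c['color'][100:280,200:500,::-1],None,fx=2.6,fy=2.6))
```

```text
medium_bowl_mid 0.77 [219. 321.] 3713
wrist fit [ 0.6391 -0.1548] 0.063
large_bowl_mid 0.65 [186. 307.] 1660
wrist fit [ 0.6378 -0.1542] 2.539
t 16.62 pos [ 0.6382 -0.1541  0.2736] shift [-20.706   3.699   0.169] F [-0.2  0.1  0.1] w 0.997 tz [-1.6e-03  3.0e-04 -1.0e+00] tx [ 0.382 -0.924 -0.001]
```

View pics/w8.png

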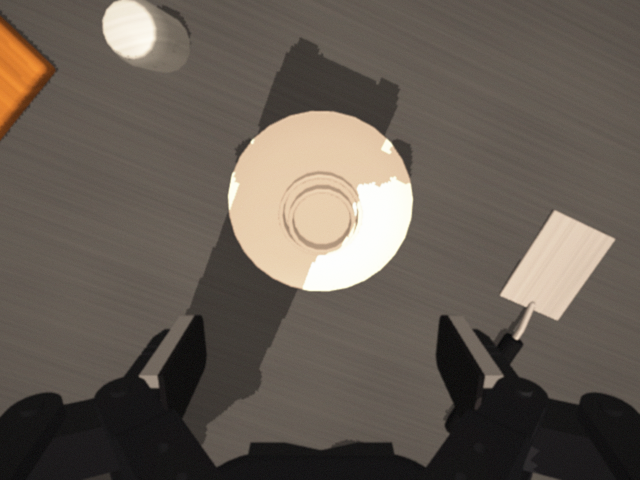

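View pics/s8c.png

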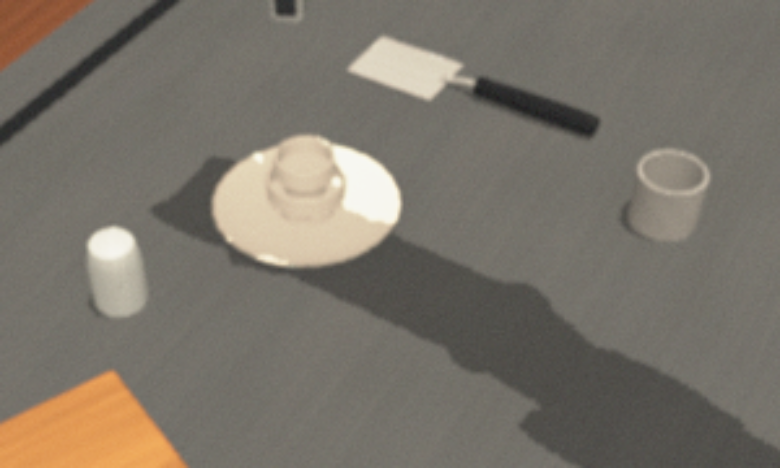

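Emit:
{"method": "apply_moves", "body": {
  "moves": [
    [[-1,0.2,0],[0,0,0],1],
    [[-3,0.5,0],[0,0,0],1],
    [[-5.2,0.9,0.1],[0,0,0],1],
    [[-7.4,1.3,0.15],[0,0,0],1],
    [[-9.6,1.7,0.15],[0,0,0],1],
    [[-11.8,2.1,0.15],[0,0,0],1],
    [[-14,2.5,0.15],[0,0,0],1],
    [[-16.2,2.9,0.15],[0,0,0],1],
    [[-18.2,3.25,0.15],[0,0,0],1],
    [[-19.8,3.5,0.15],[0,0,0],1],
    [[-20.5,3.66,0.15],[0,0,0],1],
    [[-20.7,3.7,0.15],[0,0,0],1],
    [[-20.7,3.7,0.15],[0,0,0],1],
    [[-20.7,3.7,0.15],[0,0,0],1]
  ]
}}

```text
t: 18.42
eef_pos: [0.3561, 0.2879, 0.2708]
tool_rot: [0.0, 0.831, -0.557, 0.0]
contact_force: [0.0, 0.4, -0.2]
gripper_width: 1.004
```

Run:
```python
from h import *
p=wfit('small_bowl_mid','w9.png'); go(p[0],p[1],.0905)
print(get_obs()['q'])
```

```text
small_bowl_mid 0.57 [213. 318.] 1486
wrist fit [0.3546 0.2891] 0.129
t 18.52 pos [0.356  0.2881 0.2708] shift [-0.06   0.035  7.213] F [-0.7  0.  -0.2] w 0.997 tz [ 0.e+00 -3.e-04 -1.e+00] tx [ 0.38  -0.925  0.   ]
[-0.31563077  0.20392364 -0.55783891  2.05978547  0.13620464  0.91286164
 -2.12843815]
```

View pics/w9.png

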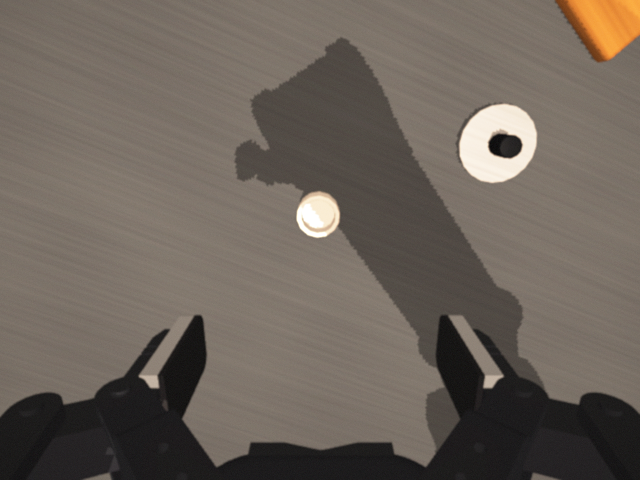

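Emit:
{"method": "apply_moves", "body": {
  "moves": [
    [[-0.06,0.03,1],[0,0,0],1],
    [[-0.06,0.03,2.8],[0,0,0],0.4],
    [[-0.06,0.03,4.6],[0,0,0],0.4],
    [[-0.06,0.03,6],[0,0,0],0.4],
    [[-0.06,0.03,6.8],[0,0,0],0.4],
    [[-0.06,0.03,7.15],[0,0,0],0.4],
    [[-0.06,0.03,7.2],[0,0,0],0.4],
    [[-0.06,0.03,7.2],[0,0,0],0.4],
    [[-0.06,0.03,7.2],[0,0,0],-0.6],
    [[-0.06,0.03,7.2],[0,0,0],-0.6],
    [[-0.06,0.03,7.2],[0,0,0],-0.6],
    [[-0.06,0.03,7.2],[0,0,0],-0.6]
  ],
  "force": 25
}}

```text
t: 20.02
eef_pos: [0.3545, 0.2901, 0.0917]
tool_rot: [-0.001, 0.831, -0.556, 0.0]
contact_force: [-1.0, -1.2, 6.6]
gripper_width: 0.375
```

Run:
```python
from h import *
snap('wrist','w10.png'); go(.6388,-.1545,.19)
```

```text
t 20.07 pos [0.3545 0.2902 0.0917] shift [20.78  -3.729 -3.929] F [-1.4 -1.2  5.5] w 0.373 tz [ 1.2e-03  6.0e-04 -1.0e+00] tx [ 0.382 -0.924 -0.   ]
```

View pics/w10.png

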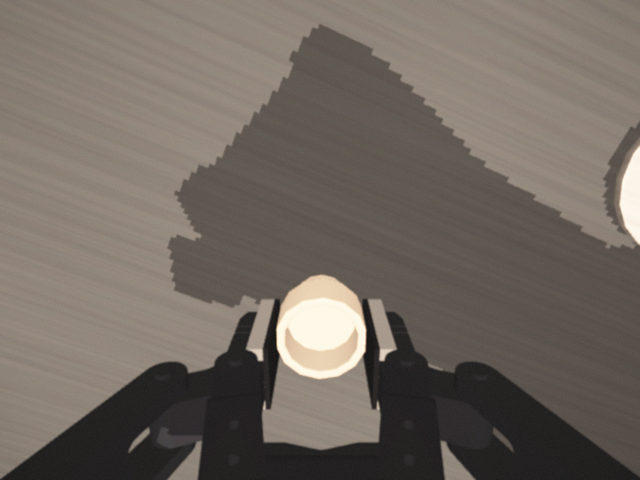

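Emit:
{"method": "apply_moves", "body": {
  "moves": [
    [[0,0,-0.3],[0,0,0],-0.6],
    [[0,0,-1],[0,0,0],-0.6],
    [[0.3,-0.05,-2.2],[0,0,0],-0.6],
    [[1.3,-0.25,-3.4],[0,0,0],-0.6],
    [[3,-0.55,-4],[0,0,0],-0.6],
    [[4.9,-0.9,-4],[0,0,0],-0.6],
    [[6.8,-1.2,-4],[0,0,0],-0.6],
    [[8.7,-1.55,-4],[0,0,0],-0.6],
    [[10.6,-1.9,-4],[0,0,0],-0.6],
    [[12.5,-2.25,-4],[0,0,0],-0.6],
    [[14.4,-2.6,-4],[0,0,0],-0.6],
    [[16.3,-2.9,-4],[0,0,0],-0.6],
    [[18.2,-3.25,-4],[0,0,0],-0.6],
    [[19.7,-3.55,-4],[0,0,0],-0.6],
    [[20.5,-3.7,-4],[0,0,0],-0.6],
    [[20.78,-3.73,-4],[0,0,0],-0.6],
    [[20.78,-3.73,-3.9],[0,0,0],-0.6],
    [[20.78,-3.73,-3.9],[0,0,0],-0.6]
  ]
}}

```text
t: 22.32
eef_pos: [0.6381, -0.1527, 0.1882]
tool_rot: [-0.0, 0.832, -0.555, -0.001]
contact_force: [-1.0, -0.4, 0.1]
gripper_width: 0.375
```

Run:
```python
from h import *
go(.6388,-.1545,.139)
snap('wrist','w11.png')
```

```text
t 22.32 pos [ 0.6381 -0.1527  0.1882] shift [ 7.900e-02 -1.000e-03  1.966e+00] F [-1.  -0.4  0.1] w 0.375 tz [-1.e-03  9.e-04 -1.e+00] tx [ 0.384 -0.923 -0.001]
```

View pics/w11.png

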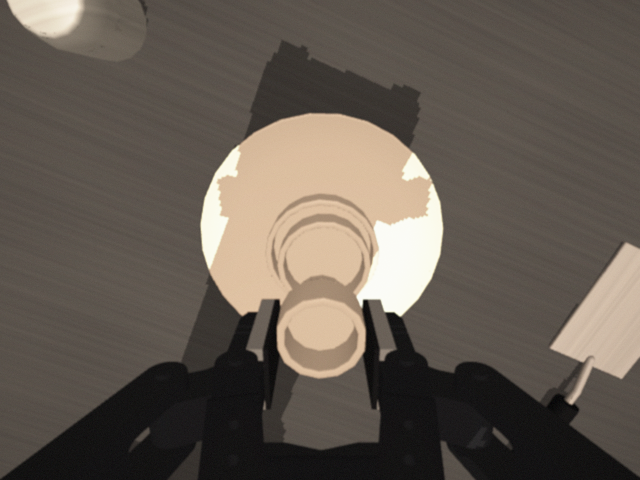

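Emit:
{"method": "apply_moves", "body": {
  "moves": [
    [[0.06,0,0.5],[0,0,0],-0.6],
    [[0.06,0,1.1],[0,0,0],-0.6],
    [[0.06,0,1.5],[0,0,0],-0.6],
    [[0.06,0,1.8],[0,0,0],-0.6],
    [[0.06,0,1.92],[0,0,0],-0.6],
    [[0.06,0,1.96],[0,0,0],-0.6],
    [[0.06,0,1.96],[0,0,0],-0.6],
    [[0.06,0,1.96],[0,0,0],-0.6]
  ]
}}

```text
t: 23.38
eef_pos: [0.6395, -0.1561, 0.1398]
tool_rot: [-0.0, 0.831, -0.556, 0.0]
contact_force: [0.1, 0.1, 0.0]
gripper_width: 0.375
```

Emit:
{"method": "apply_moves", "body": {
  "moves": [
    [[0,0,0.04],[0,0,0],-0.6],
    [[0,0,0.06],[0,0,0],-0.6],
    [[0,0,0.08],[0,0,0],-0.6],
    [[0,0,0.08],[0,0,0],-0.6]
  ]
}}

```text
t: 23.88
eef_pos: [0.6393, -0.156, 0.1378]
tool_rot: [0.0, 0.831, -0.556, 0.0]
contact_force: [-1.7, 0.2, 4.2]
gripper_width: 0.379
```

Emit:
{"method": "apply_moves", "body": {
  "moves": [
    [[0,0,0],[0,0,0],0.1],
    [[0,0,0],[0,0,0],0.6],
    [[0,0,0],[0,0,0],0.9],
    [[0,0,-0.5],[0,0,0],1],
    [[0,0,-1.5],[0,0,0],1],
    [[0,0,-3],[0,0,0],1],
    [[0,0,-4.5],[0,0,0],1],
    [[0,0,-5.3],[0,0,0],1],
    [[0,0,-5.6],[0,0,0],1],
    [[0,0,-5.6],[0,0,0],1],
    [[0,0,-5.6],[0,0,0],1]
  ]
}}

```text
t: 25.25
eef_pos: [0.6386, -0.156, 0.2758]
tool_rot: [0.001, 0.831, -0.556, -0.001]
contact_force: [-0.3, -0.4, -0.6]
gripper_width: 0.996
```

Run:
```python
from h import *
wfit('small_bowl_mid','w12.png',z=.046);wfit('medium_bowl_mid','w12b.png',z=.026); go(.3795,-.2935,.28)
c=read_camera('side');cv2.imwrite('pics/s12c.png',cv2.resize(c['color'][100:280,200:500,::-1],None,fx=2.6,fy=2.6))
```

```text
small_bowl_mid 0.59 [225. 322.] 1993
wrist fit [ 0.6385 -0.1572] 0.094
medium_bowl_mid 0.91 [203. 308.] 1614
wrist fit [ 0.6389 -0.1546] 1.4
t 25.45 pos [ 0.639  -0.1559  0.2765] shift [ 1.122 11.695 -0.128] F [ 0.6 -0.1  0.5] w 1.0 tz [-1.4e-03  4.0e-04 -1.0e+00] tx [ 0.382 -0.924 -0.001]
```

View pics/s12c.png

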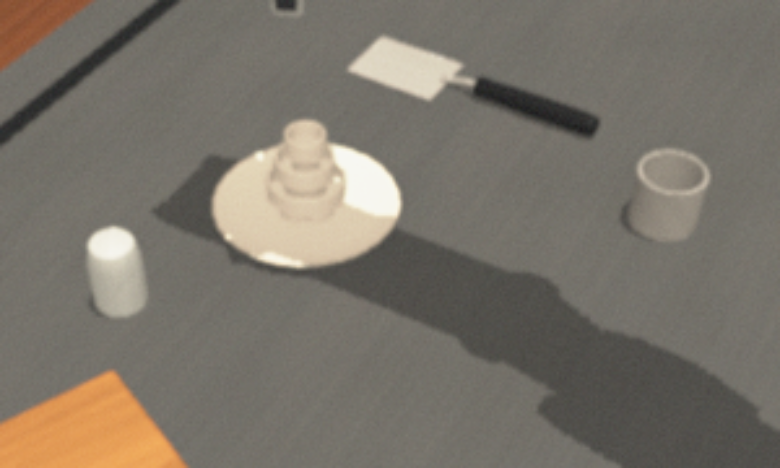

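View pics/w12.png

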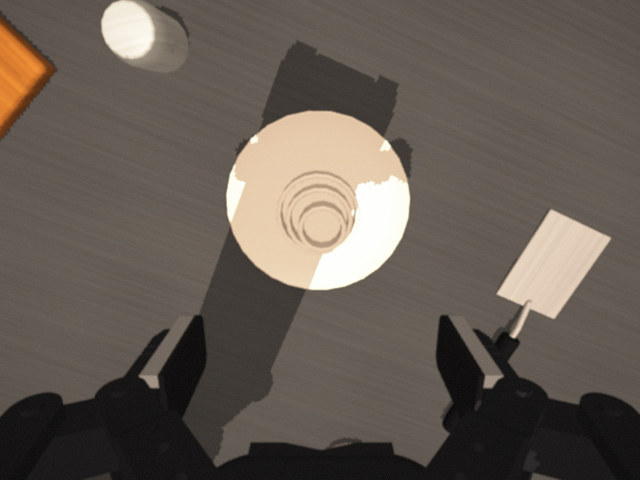

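The stack of three bowls is nested upright in mid-plate (image around (125–200, 305)). Next the tub.

Emit:
{"method": "apply_moves", "body": {
  "moves": [
    [[0.1,0.8,0],[0,0,0],1],
    [[0.3,2.6,0],[0,0,0],1],
    [[0.45,4.6,0],[0,0,0],1],
    [[0.65,6.6,0],[0,0,0],1],
    [[0.8,8.6,0],[0,0,0],1],
    [[1,10.4,0],[0,0,0],1],
    [[1.1,11.4,0],[0,0,0],1],
    [[1.1,11.7,0],[0,0,0],1],
    [[1.1,11.7,0],[0,0,0],1],
    [[1.1,11.7,0],[0,0,0],1]
  ]
}}

```text
t: 26.75
eef_pos: [0.3804, -0.2924, 0.2775]
tool_rot: [-0.0, 0.832, -0.555, 0.0]
contact_force: [0.3, -0.5, 0.3]
gripper_width: 1.0
```

Run:
```python
from h import *
p=wfit('tub_mid','w13.png'); go(p[0],p[1],.096)
```

```text
tub_mid 0.95 [215. 322.] 4466
wrist fit [ 0.3796 -0.2949] 0.07
t 26.85 pos [ 0.3804 -0.2924  0.2774] shift [0.082 0.071 7.254] F [ 0.3  0.4 -0.1] w 0.999 tz [ 4.e-04  3.e-04 -1.e+00] tx [ 0.384 -0.924 -0.   ]
```

View pics/w13.png

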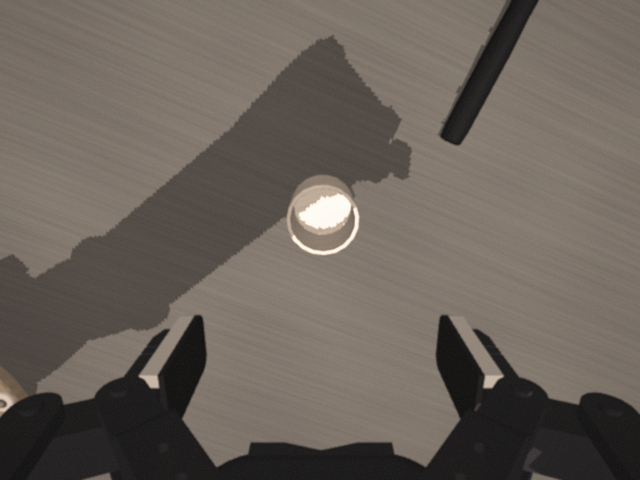

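Emit:
{"method": "apply_moves", "body": {
  "moves": [
    [[0.08,0.07,1],[0,0,0],1],
    [[0.08,0.07,2.8],[0,0,0],1],
    [[0.08,0.07,4.6],[0,0,0],1],
    [[0.08,0.07,6.2],[0,0,0],1],
    [[0.08,0.07,7],[0,0,0],1],
    [[0.08,0.07,7.3],[0,0,0],1],
    [[0.08,0.07,7.32],[0,0,0],1],
    [[0.08,0.07,7.32],[0,0,0],0.6],
    [[0.08,0.07,7.32],[0,0,0],-0.2],
    [[0.08,0.07,7.32],[0,0,0],-0.2],
    [[0.08,0.07,7.32],[0,0,0],-0.2],
    [[0.08,0.07,7.32],[0,0,0],-0.2]
  ],
  "force": 35
}}

```text
t: 28.35
eef_pos: [0.3791, -0.2958, 0.0955]
tool_rot: [0.0, 0.831, -0.556, 0.001]
contact_force: [0.2, 1.7, 6.3]
gripper_width: 0.635
```

Run:
```python
from h import *
snap('wrist','w14.png'); go(.627,.165,.2)
```

```text
t 28.4 pos [ 0.379  -0.2958  0.0955] shift [-13.238 -16.211  -4.185] F [-1.1  1.6  5.7] w 0.637 tz [ 0.0012 -0.001  -1.    ] tx [ 0.382 -0.924  0.001]
```

View pics/w14.png

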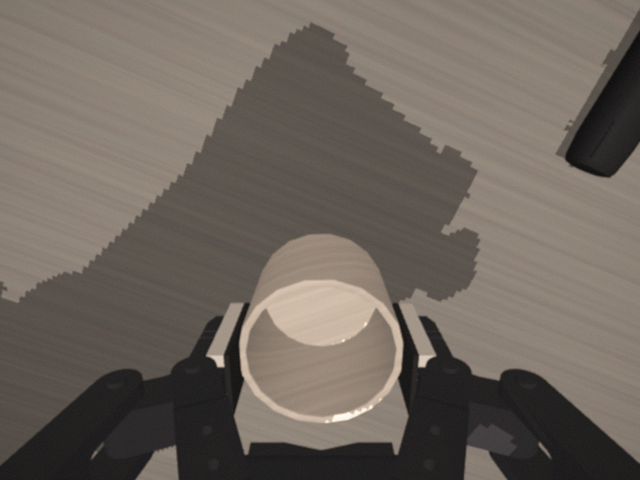

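Emit:
{"method": "apply_moves", "body": {
  "moves": [
    [[0,0,-0.3],[0,0,0],-0.2],
    [[0,0,-1],[0,0,0],-0.2],
    [[0,0,-2.2],[0,0,0],-0.2],
    [[-0.6,-0.7,-3.4],[0,0,0],-0.2],
    [[-1.6,-2,-4.2],[0,0,0],-0.2],
    [[-2.8,-3.4,-4.4],[0,0,0],-0.2],
    [[-4,-4.9,-4.4],[0,0,0],-0.2],
    [[-5.2,-6.4,-4.4],[0,0,0],-0.2],
    [[-6.4,-7.9,-4.4],[0,0,0],-0.2],
    [[-7.6,-9.3,-4.4],[0,0,0],-0.2],
    [[-8.8,-10.8,-4.4],[0,0,0],-0.2],
    [[-10,-12.2,-4.4],[0,0,0],-0.2],
    [[-11.2,-13.7,-4.4],[0,0,0],-0.2],
    [[-12.3,-15,-4.4],[0,0,0],-0.2],
    [[-13,-15.9,-4.4],[0,0,0],-0.2],
    [[-13.24,-16.2,-4.3],[0,0,0],-0.2],
    [[-13.24,-16.2,-4.2],[0,0,0],-0.2],
    [[-13.24,-16.2,-4.2],[0,0,0],-0.2]
  ]
}}

```text
t: 30.65
eef_pos: [0.626, 0.1628, 0.1989]
tool_rot: [0.001, 0.831, -0.557, -0.0]
contact_force: [-0.4, 0.3, -1.6]
gripper_width: 0.631
```

Run:
```python
from h import *
go(.627,.165,.113)
o=get_obs(); c=snap('wrist','w15.png'); C=cam(c,o)
s=silhouettes('wrist','board'); print([(d['conf'],d['mask'].sum()) for d in s])
m=c['color'].astype(int)
P=S['board']@R.from_euler('z',1.12).as_matrix().T+[.627,.165,0]
im=c['color'][:,:,::-1].copy()
for p in proj(P[P[:,2]>.01],C): cv2.circle(im,tuple(int(v) for v in p),4,(255,0,0),-1)
cv2.imwrite('pics/w15o.png',im)
```

```text
t 30.65 pos [0.626  0.1628 0.1989] shift [-0.068 -0.077  3.437] F [-0.4  0.3 -1.6] w 0.631 tz [-0.0013 -0.0017 -1.    ] tx [ 0.38  -0.925  0.001]
[(0.81, np.int64(27214))]
```

View pics/w15o.png

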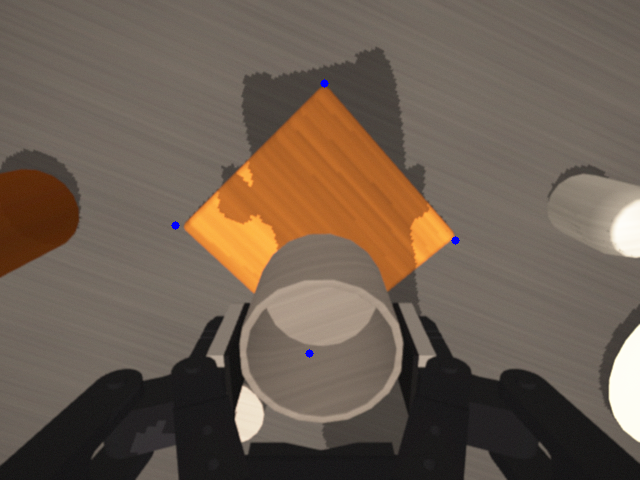

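Emit:
{"method": "apply_moves", "body": {
  "moves": [
    [[0,-0.06,0.7],[0,0,0],-0.2],
    [[0,-0.06,1.6],[0,0,0],-0.2],
    [[0,-0.06,2.4],[0,0,0],-0.2],
    [[0,-0.06,3],[0,0,0],-0.2],
    [[0,-0.06,3.3],[0,0,0],-0.2],
    [[0,-0.06,3.42],[0,0,0],-0.2],
    [[0,-0.06,3.44],[0,0,0],-0.2],
    [[0,-0.06,3.44],[0,0,0],-0.2]
  ]
}}

```text
t: 31.75
eef_pos: [0.6282, 0.1657, 0.114]
tool_rot: [-0.0, 0.831, -0.556, 0.0]
contact_force: [0.0, 1.3, -1.6]
gripper_width: 0.635
```

Emit:
{"method": "apply_moves", "body": {
  "moves": [
    [[0,0,0.04],[0,0,0],-0.2],
    [[0,0,0.06],[0,0,0],-0.2],
    [[0,0,0.08],[0,0,0],-0.2],
    [[0,0,0.08],[0,0,0],-0.2]
  ]
}}

```text
t: 32.25
eef_pos: [0.6279, 0.1655, 0.1117]
tool_rot: [-0.0, 0.831, -0.556, 0.0]
contact_force: [-0.5, -0.4, 1.3]
gripper_width: 0.63
```

Emit:
{"method": "apply_moves", "body": {
  "moves": [
    [[0,0,0.03],[0,0,0],-0.2],
    [[0,0,0.03],[0,0,0],-0.2],
    [[0,0,0.03],[0,0,0],0.5],
    [[0,0,0.03],[0,0,0],1],
    [[0,0,0.03],[0,0,0],1],
    [[0,0,-0.5],[0,0,0],1],
    [[0,0,-1.5],[0,0,0],1],
    [[0,0,-3],[0,0,0],1],
    [[0,0,-5],[0,0,0],1],
    [[0,0,-6.4],[0,0,0],1],
    [[0,0,-7],[0,0,0],1],
    [[0,0,-7],[0,0,0],1],
    [[0,0,-7],[0,0,0],1]
  ]
}}

```text
t: 33.88
eef_pos: [0.6272, 0.1651, 0.2846]
tool_rot: [0.001, 0.831, -0.556, -0.001]
contact_force: [0.1, -0.3, -0.3]
gripper_width: 0.998
```

Run:
```python
from h import *
wfit('tub_mid','w16.png',z=.016);
o=get_obs();C=cam(read_camera('wrist'),o); s=silhouettes('wrist','board'); m=s[0]['mask']; ss=silhouettes('wrist','tub_mid')[0]['mask']
print('board',fit('board',[(m|ss,C)],0,(.627,.165)))
go(.4577,.177,.27)
```

```text
tub_mid 0.84 [213. 317.] 4636
tub_mid 0.61 [323. 620.] 1517
wrist fit [0.6292 0.1653] 0.094
board (array([0.62762866, 0.163841  , 1.1467457 ]), np.float64(0.04386343810991545))
t 34.12 pos [0.6276 0.1654 0.2853] shift [-3.023  6.102  0.624] F [ 0.1  0.1 -0.1] w 1.0 tz [-1.7e-03 -4.0e-04 -1.0e+00] tx [ 0.382 -0.924 -0.   ]
```

View pics/w16.png

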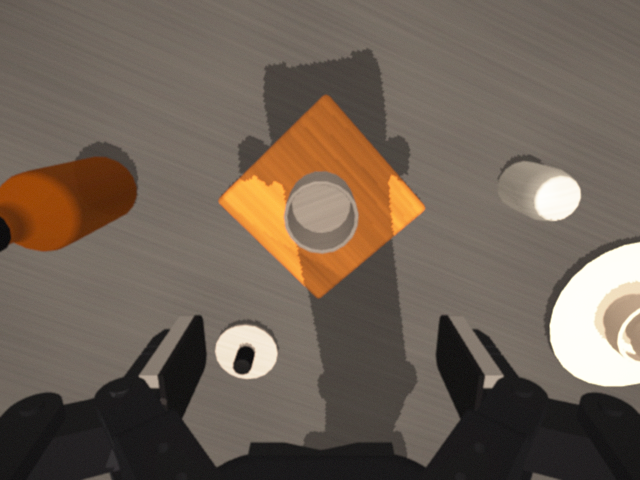

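Tub is at (.6292,.1653) and the board at (.6276,.1638), so it is centred. Next the lid.

Emit:
{"method": "apply_moves", "body": {
  "moves": [
    [[-0.4,0.8,0],[0,0,0],1],
    [[-1.2,2.4,0.2],[0,0,0],0.3],
    [[-2,4,0.4],[0,0,0],0.3],
    [[-2.7,5.4,0.6],[0,0,0],0.3],
    [[-3,6,0.6],[0,0,0],0.3],
    [[-3.02,6.1,0.6],[0,0,0],0.3],
    [[-3.02,6.1,0.6],[0,0,0],0.3],
    [[-3.02,6.1,0.6],[0,0,0],0.3]
  ],
  "force": 40
}}

```text
t: 35.12
eef_pos: [0.4593, 0.1769, 0.2715]
tool_rot: [-0.0, 0.831, -0.556, 0.0]
contact_force: [-0.6, -0.6, -0.8]
gripper_width: 0.651
```

Run:
```python
from h import *
p=wfit('lid_knob','w17.png'); go(p[0],p[1],.087)
```

```text
lid_knob 0.67 [209. 318.] 4109
lid_knob 0.49 [ 14. 427.] 3194
wrist fit [0.459  0.1757] 0.049
t 35.23 pos [0.4589 0.177  0.2714] shift [0.052 0.019 7.374] F [-0.4  0.  -0.5] w 0.652 tz [ 1.e-04  4.e-04 -1.e+00] tx [ 0.381 -0.925 -0.   ]
```

View pics/w17.png

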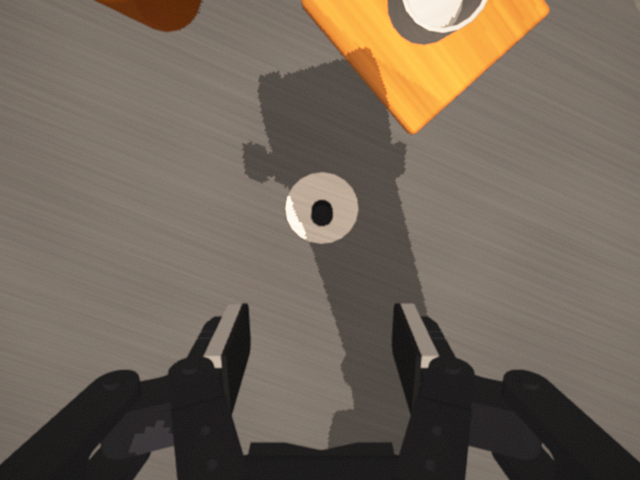

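Emit:
{"method": "apply_moves", "body": {
  "moves": [
    [[0.05,0.02,1],[0,0,0],-0.1],
    [[0.05,0.02,2.8],[0,0,0],-0.1],
    [[0.05,0.02,4.6],[0,0,0],-0.1],
    [[0.05,0.02,6],[0,0,0],-0.1],
    [[0.05,0.02,6.8],[0,0,0],-0.1],
    [[0.05,0.02,7.2],[0,0,0],-0.1],
    [[0.05,0.02,7.34],[0,0,0],-0.1],
    [[0.05,0.02,7.34],[0,0,0],-0.1],
    [[0.05,0.02,7.34],[0,0,0],-1],
    [[0.05,0.02,7.34],[0,0,0],-1],
    [[0.05,0.02,7.34],[0,0,0],-1],
    [[0.05,0.02,7.34],[0,0,0],-1]
  ],
  "force": 40
}}

```text
t: 36.72
eef_pos: [0.4586, 0.1759, 0.0887]
tool_rot: [-0.001, 0.831, -0.556, 0.001]
contact_force: [-0.4, 0.4, 6.9]
gripper_width: 0.193
```

Run:
```python
from h import *
snap('wrist','w18.png'); go(.6292,.1653,.18)
```

```text
t 36.77 pos [0.4586 0.1759 0.0887] shift [ 2.998 -6.15  -3.64 ] F [-1.4  0.2  6. ] w 0.186 tz [ 1.5e-03  3.0e-04 -1.0e+00] tx [ 0.382 -0.924  0.   ]
```

View pics/w18.png

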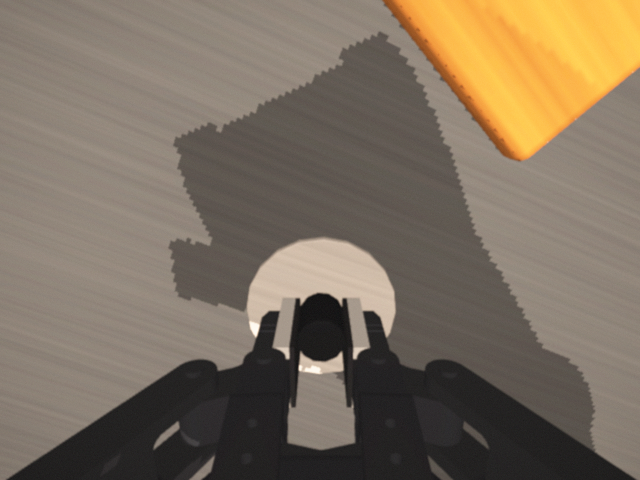

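Emit:
{"method": "apply_moves", "body": {
  "moves": [
    [[0,0,-0.3],[0,0,0],-1],
    [[0,0,-1],[0,0,0],-1],
    [[0,0,-2.2],[0,0,0],-1],
    [[0,0,-3.4],[0,0,0],-1],
    [[0.2,-0.5,-4],[0,0,0],-1],
    [[0.8,-1.6,-4.2],[0,0,0],-1],
    [[1.4,-2.9,-4.2],[0,0,0],-1],
    [[2,-4.2,-4.2],[0,0,0],-1],
    [[2.6,-5.3,-4.2],[0,0,0],-1],
    [[2.95,-6,-4.2],[0,0,0],-1],
    [[2.98,-6.13,-4],[0,0,0],-1],
    [[2.98,-6.13,-3.7],[0,0,0],-1],
    [[2.98,-6.13,-3.6],[0,0,0],-1],
    [[2.98,-6.13,-3.6],[0,0,0],-1]
  ]
}}

```text
t: 38.52
eef_pos: [0.6274, 0.1655, 0.1776]
tool_rot: [0.0, 0.831, -0.556, -0.0]
contact_force: [0.2, -1.3, -1.1]
gripper_width: 0.19
```

Run:
```python
from h import *
go(.6288,.1655,.1505)
snap('wrist','w19.png')
c=read_camera('scene');cv2.imwrite('pics/c19.png',cv2.resize(c['color'][180:380,290:530,::-1],None,fx=3,fy=3))
go(.6288,.1655,.1505)
```

```text
t 38.52 pos [0.6274 0.1655 0.1776] shift [ 0.024 -0.052  1.086] F [ 0.2 -1.3 -1.1] w 0.19 tz [-1.e-03 -3.e-04 -1.e+00] tx [ 0.383 -0.924 -0.   ]
t 38.62 pos [0.6279 0.1656 0.1781] shift [ 0.017 -0.032  1.103] F [-0.  -0.3 -0.2] w 0.192 tz [-0. -0. -1.] tx [ 0.382 -0.924  0.   ]
```

View pics/w19.png

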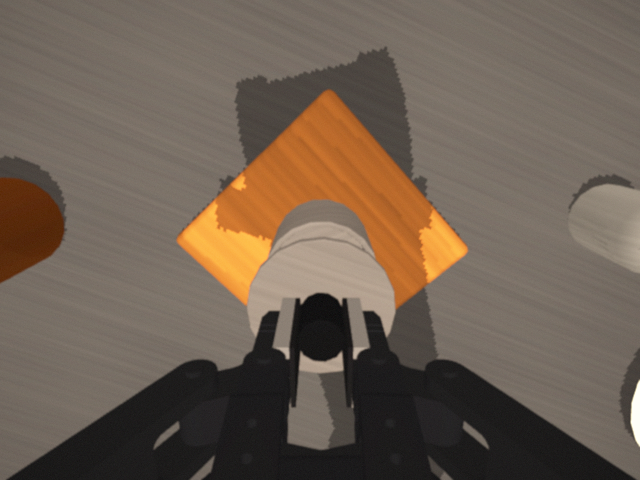

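View pics/c19.png

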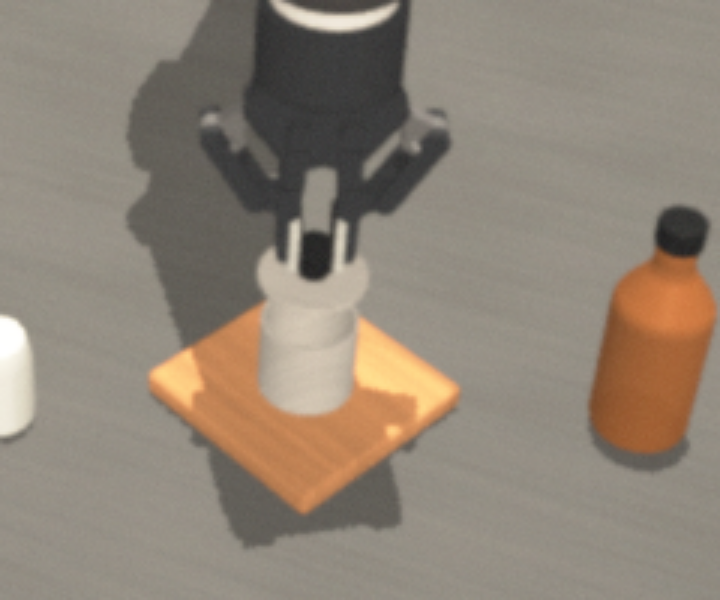

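Emit:
{"method": "apply_moves", "body": {
  "moves": [
    [[0.02,0,0.2],[0,0,0],-1],
    [[0.02,0,0.4],[0,0,0],-1],
    [[0.02,0,0.6],[0,0,0],-1],
    [[0.02,0,0.75],[0,0,0],-1],
    [[0.02,0,0.85],[0,0,0],-1],
    [[0.02,0,0.95],[0,0,0],-1],
    [[0.02,0,1.05],[0,0,0],-1],
    [[0.02,0,1.1],[0,0,0],-1],
    [[0.02,0,1.1],[0,0,0],-1]
  ]
}}

```text
t: 39.75
eef_pos: [0.6284, 0.165, 0.1503]
tool_rot: [0.0, 0.831, -0.556, -0.0]
contact_force: [0.3, 0.7, -0.7]
gripper_width: 0.185
```

Emit:
{"method": "apply_moves", "body": {
  "moves": [
    [[0,0,0.03],[0,0,0],-1],
    [[0,0,0.06],[0,0,0],-1],
    [[0,0,0.06],[0,0,0],-1]
  ]
}}

```text
t: 40.12
eef_pos: [0.6285, 0.1649, 0.1489]
tool_rot: [-0.0, 0.831, -0.556, 0.0]
contact_force: [-0.7, -0.5, -1.7]
gripper_width: 0.19
```

Emit:
{"method": "apply_moves", "body": {
  "moves": [
    [[0,0,0.03],[0,0,0],-1],
    [[0,0,0.06],[0,0,0],-1],
    [[0,0,0.06],[0,0,0],-1]
  ]
}}

```text
t: 40.5
eef_pos: [0.6286, 0.165, 0.1488]
tool_rot: [-0.0, 0.831, -0.556, 0.0]
contact_force: [-3.5, -2.6, 9.1]
gripper_width: 0.191
```

Seated at the expected height (.1488 against .1487). Release and rise.

Emit:
{"method": "apply_moves", "body": {
  "moves": [
    [[0,0,0],[0,0,0],-0.5],
    [[0,0,0],[0,0,0],-0.1],
    [[0,0,0],[0,0,0],0],
    [[0,0,-0.5],[0,0,0],0],
    [[0,0,-1.5],[0,0,0],0.5],
    [[0,0,-3],[0,0,0],1],
    [[0,0,-4.5],[0,0,0],1],
    [[0,0,-5.4],[0,0,0],1],
    [[0,0,-5.6],[0,0,0],1],
    [[0,0,-5.6],[0,0,0],1],
    [[0,0,-5.6],[0,0,0],1]
  ]
}}

```text
t: 41.88
eef_pos: [0.6279, 0.1646, 0.2861]
tool_rot: [0.001, 0.831, -0.556, -0.001]
contact_force: [-0.5, -0.8, -0.1]
gripper_width: 1.0
```

Run:
```python
from h import *
wfit('lid_knob','w20.png',z=.06); go(.5,0,.3)
c=read_camera('side');cv2.imwrite('pics/s20.png',cv2.resize(c['color'][90:400,110:460,::-1],None,fx=1.9,fy=1.9))
c=read_camera('scene');cv2.imwrite('pics/c20.png',cv2.resize(c['color'][170:370,90:540,::-1],None,fx=1.75,fy=1.75))
```

```text
lid_knob 0.56 [221. 321.] 5280
wrist fit [0.6291 0.1641] 0.063
t 41.98 pos [0.628  0.1647 0.2861] shift [ 4.135  7.249 -0.541] F [ 0.3  0.  -0.3] w 1.0 tz [-2.e-03 -5.e-04 -1.e+00] tx [ 0.382 -0.924 -0.   ]
```

View pics/s20.png

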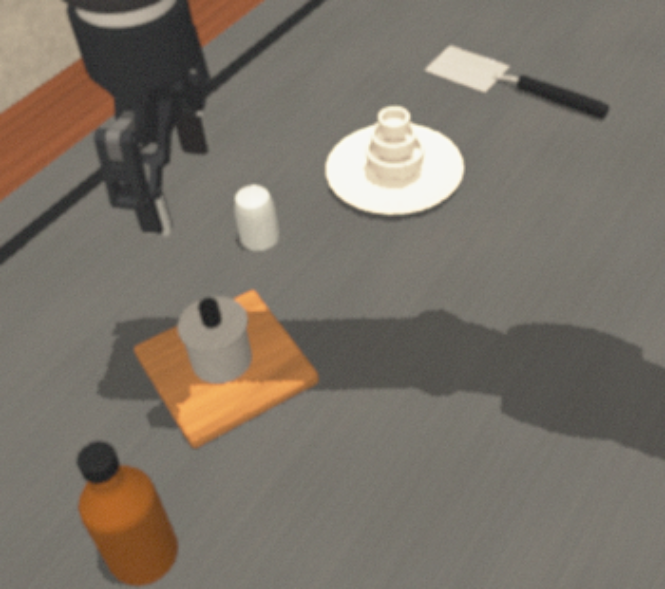

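View pics/c20.png

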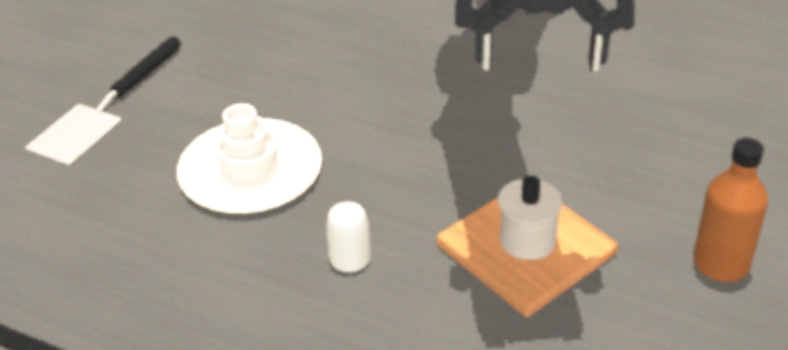

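View pics/w20.png

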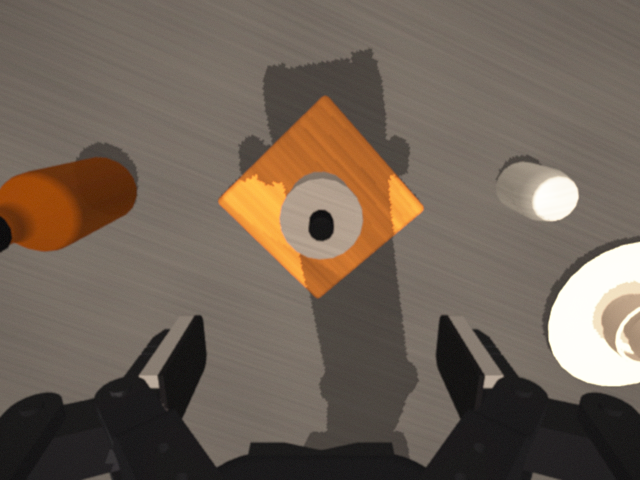

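Lid sits level on the tub, the bowls are nested, and bystanders are unmoved.

```bash
python3 -c "
from station import *
print(hand_in())"
```

```text
the job is handed in; nothing more can be done
None
```

I put the three bowls nested on the plate, stood the tub on the board with its lid on, and handed the job in at about 42 s of the 106 s allowed. `hand_in` gave no verdict.

Positions below come from fitting outlines in the wrist camera:

| Check | Offset measured | Limit |
|---|---|---|
| Largest bowl from plate's middle | about 1 mm | 15 mm |
| Middle-sized bowl from largest | about 1.5 mm | 10 mm |
| Smallest bowl from middle-sized | about 2.5 mm | 10 mm |
| Tub from board's middle | about 2 mm | 15 mm |
| Lid from tub | about 1 mm | 8 mm |

- **Seating:** each piece met its support within about 0.3 mm of the height expected.
- **Final pictures:** the scene and side cameras show the bowl stack and the lidded tub upright. The gripper is clear of everything, about 13 cm above the lid.
- **Bystanders:** I saw no movement of the bottle, shaker or turner, but I judged this by eye and did not measure it at the end.
- **Checks that failed:** once nested, the large and middle-sized bowls were mostly hidden, so re-measuring them gave poor fits. I used the values taken just before each was covered, plus the side and scene views. The wrist fits of the plate were also poor, so its middle comes from the scene and side cameras.

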